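# Lay the upright culture flask down on the shaker and bar it in

### The job

Tip the standing culture flask over onto its flat growth face (the side its neck leans away from) and let it down so that it lands gently, beside the flask already lying on the shaker. Then slide the shaker's holding bar up to the caps, so that the flask's foot is pushed home against the stop rail and the flask stays held between rail and bar. Work by touching, supporting and pushing only: never lift or carry a flask, and leave the lying flask on its side and the things on the table where they are.

Things in the scene. Friction and masses are not known exactly. Their poses are not given: they have to be found in the camera images.
- shaker: White flat-bed shaker, fixed; platform 284x206 mm. Origin: on the table, under the platform; x from its control panel (near the robot) to its stop rail, y left. Dark rubber mat (x -123 to 131, y +-80 mm), top 67 mm above the origin. Stop rail: upright strip across the far end, inner face at x = 130 mm, 33 mm above the mat. Low side rails (7 mm above the mat) at y = +-91 mm guide the bar.
- bar (a joint): Sliding holding bar: how far (m) it has slid from the robot's end towards the stop rail, 0 to 0.125; starts at 0 to 0.010. Friction holds it anywhere; it slides at about 3 N, and a few newtons more when it pushes flasks along. About 0.10 with a flask home against the rail and the bar touching its cap.
- bar_mid (a point): Middle of the holding bar, on its axis. Round rubber-sleeved bar, 14 mm thick, 150 mm long, lying along the shaker's y with its axis 26 mm above the mat; black end blocks 26 mm long, up to 34 mm above the mat, ride on the side rails. At joint 0 it is at x = -95 mm of the shaker.
- flask: The standing flask, clear with a white ribbed cap, 0.07-0.14 kg, on the left or right half of the mat, its back 6-10 mm from the rail. Origin: centre of the foot's underside; z from foot to cap, x from growth face (flat broad side, x = -15 mm) to the opposite face, at first towards the rail. Body 30 mm thick (x), 58 wide (y), full to z = 76, tapering to 23x30 at z = 91 mm.
- flask_cap (a point): Centre of the cap's outer end (x 12, z 120 mm of the flask). Neck (20 mm across) and cap lean 0.35 rad towards the flask's +x: axis from x 0, z 88 mm; the cap is a cylinder 26 mm across, 10 to 34 mm along that axis, so it reaches z 124 and x 24 mm. With the flask laid on its growth face this point is 27 mm above the mat, the cap's lowest rim 14 mm.
- flask_edge (a point): Middle of the flask's lower edge at the growth face (x -15, z 0 mm of the flask): the edge it tips over; it stays on the mat throughout, without sliding when pushed at the cap. Tipped about 19 degrees over this edge the flask is at its balance and falls on by itself towards the robot unless supported.
- flask_base (a point): Centre of the flask's foot (its origin); lying and home against the rail it is at x = 130 mm of the shaker.
- flask_lying: A second, equal flask already lying on its growth face on the other half of the mat, cap towards the robot, foot 1-5 mm from the rail. Origin on the mat under it; x points to its foot, z up; it reaches from x = 20 to -104 mm, 58 mm wide, up to 39 mm high at the cap.
- lying_base (a point): Centre of the lying flask's foot face.
- tube_50: 50 ml tube with blue screw cap, 34 mm across, 110 mm high, standing loose on the table to the right of the shaker; origin at the centre of its underside.
- reagent_bottle: Small bottle with black cap, 49 mm across, 94 mm high, standing loose on the table to the right of the shaker; origin at the centre of its underside.
There are look-alikes about, which are no part of the job. Leave any turquoise or yellow look-alike of the flask alone.

How it is judged:
On the way, in this order (a step that is already met when the one before it is completed fails the run):
1. the flask lies flat on its growth face on the mat (angle between flask's own x axis and vertical below 0.1 rad and height (world z) of flask_edge below 0.073 m and angular speed of flask below 0.3 rad/s), for 0.2 s.
2. the flask is home against the stop rail with the holding bar up to its cap (angle between flask's own x axis and vertical below 0.1 rad and x of flask_base in the frame of shaker above 0.122 m and angle between the z axis of flask and the x axis of shaker, either way round below 0.12 rad and x of flask_cap in the frame of bar_mid below 0.014 m), for 0.2 s.
At the end, for the whole second after the job is handed in: The flask lies at rest on its growth face (within 0.1 rad), in line with the shaker (0.12 rad), foot within 8 mm of the stop rail, the bar's axis within 14 mm (along the shaker) of the centre of the cap's end; the other flask lies flat, foot within 10 mm of the rail (all of step 2 and angle between flask_lying's own z axis and vertical below 0.1 rad and x of lying_base in the frame of shaker above 0.12 m and height (world z) of flask_edge between 0.061 and 0.073 m and y of flask_base in the frame of shaker between -0.075 and 0.075 m and linear speed of flask below 0.02 m/s); the robot touches nothing.
It fails at once if the flask drops onto the mat instead of being let down (turns faster than 5 rad/s within 0.35 rad of lying flat) (angle between flask's own x axis and vertical below 0.35 rad and angular speed of flask above 5 rad/s).
It fails at once if the flask is lifted: its tipping edge leaves the mat by more than 10 mm (height (world z) of flask_edge above 0.077 m).
It fails at once if the lying flask is lifted, turned up or pushed away (more than 30 mm or 0.3 rad) (distance of flask_lying from where it was at the start of the episode above 0.03 m or angle between flask_lying's own z axis and vertical above 0.3 rad).
It fails at once if the tube or the bottle on the table is moved more than 15 mm or tipped (distance of any of tube_50, reagent_bottle from where it was at the start of the episode above 0.015 m or angle between any of tube_50, reagent_bottle's own z axis and vertical above 0.2 rad).
It also fails if it takes over 58 s, if anything falls off the work surface, if the arm or the gripper's body presses on something with over 40 N, if the wrist force passes 120 N, or if a joint passes its speed limit or range.

### The arm

A 6-joint arm with a two-finger parallel gripper is mounted at the origin on a cart in front of the work surface, level with it; the furniture and walls round the work are solid. World frame = base frame: x ahead of the robot, y to its left, z up, the work surface at z = 0. Lengths are in m, angles in rad, forces in N, time in s.
With the tool pointing down it reaches from about 0.25 to 0.775 m from the base axis. Payload 4 kg.
Tool frame: the origin (TCP) lies midway between the tips of the shut fingers; the grasp point (between the pads) lies 19 mm behind it (robot.tcp_to_grasp is the distance from the TCP to the grasp point, in m); z points along the fingers, x is the direction in which the jaws open and shut, and the axes are right-handed (so a half turn about z gives the same grasp; the last joint's range is limited). The gripper opens to 94 mm and grips with 3 to 60 N. Pads are 16 mm wide; open, the fingers measure 119 mm over their backs; the gripper's body (75 mm by 177 mm) begins 78 mm behind the grasp point.
Start: joints at [1.052, 0.087, 1.371, -0, 1.684, -0.103], TCP at [0.222, 0.503, 0.206] pointing down, gripper open.
Joint ranges: [-3.1, 3.1], [-0.76, 2.03], [0.27, 2.55], [-1.08, 4.22], [0.17, 2.65], [-2.57, 2.57]. Speed limits (rad/s): [2.79, 2.79, 3.14, 3.14, 3.14, 3.14].

### API

Orientations are given as [roll, pitch, yaw] about the fixed x, y, z axes, in that order (R = Rz(yaw) Ry(pitch) Rx(roll)).
In Python, from bench import get_obs, vision, robot gives the robot as it stands.
- The arm moves only by the tool servo_tool, never from a script. Its argument "targets" is text: rows parted by semicolons, each of 7 numbers parted by spaces: the opening, from 0 (shut) to 1 (fully open), then the shift along the tool's x, y, z as a fraction of full scale, then the turn, a rotation vector about the tool's x, y, z as a fraction of full scale. A call has 1 to 12 rows; each row is the pose to reach, as a shift and turn from the pose commanded when the call began, along the tool's axes at that moment, turning the shorter way round; what a row does not reach only later rows make up. Full scale, the value 1, is 0.25 m for a shift and pi rad for a turn. A row lasts 1/12 s, in which the tool goes at most 41.7 mm and 7.16 degrees, less where a joint would pass 70% of its speed; a pose out of reach is approached as far as the arm can. A call with a number of a shift or a turn outside -1 to 1 is refused whole. A call with a gripper value outside its range is refused whole. The fingers move at their own pace and stop on an object; the grip force is fixed at half the most. Time passes only in rows, so rows that repeat a pose let the fingers close. It gives the time, the measured TCP pose, the force and the opening at its end, in the units of the state.
- get_obs(): the state, without advancing time (a new reading comes with each control period).
- vision.snapshot(name): name is "scene" or "side" or "wrist"; returns a dict with "image" (480x640x3 uint8, red, green, blue), "mtx" (3x3 intrinsics, pixels), "world_from_camera" (4x4, takes a point from camera to world coordinates); the wrist camera has in their place "T_tool_cam" (4x4, takes a point from camera to tool coordinates, whose origin is the TCP and whose axes are the tool frame's). Camera axes: x right, y down, z forward; pixel columns grow to the right and rows downward; lengths in m; the calibration is good to about 2 mm. A picture is of the moment at which its call begins: read the wrist's pose just before it. There is no depth.
- robot.close_job(): hands the job in, once; it reports no verdict.
The state is a dict: "time": time; "joint_positions": joint angles; "qvel": joint speeds; "joint_torque": joint torques, N m; "tool_pos": TCP position; "ee_rot": TCP orientation; "wrist_force": force on the tool from outside, world axes, zero at the start; "wrist_torque": the same for the moment, N m; "width": finger opening in m.
Only numpy, scipy, OpenCV 4.12 (cv2) and the standard library are available. Lean on these libraries where they do the work, as an engineer would, in place of code of your own. Each camera call takes 0.05 s, during which the arm holds its last target.

## Working session

There is one attempt and no reset: what is moved stays moved. The work goes in short steps, Python scripts to look and compute and a tool call to move; the robot and the scene stay as the last step left them, time stands still between calls to the robot, and variables do not carry over. Pictures are saved under pics/ and viewed, and the job is handed in when it is done.

Besides the shell and the picture viewer there is one more tool, called after "Request:" as name(argument=value, ...) on one line, values as JSON. servo_tool: Moves the arm, as the interface text tells. Its arguments: {"type":"object","properties":{"targets":{"type":"string"}},"required":["targets"]}

```bash
ls; mkdir -p pics; python3 - <<'E'
from bench import get_obs, vision, robot
import cv2, numpy as np
o=get_obs(); print(o)
for n in ["scene","side","wrist"]:
    s=vision.snapshot(n); cv2.imwrite(f"pics/{n}0.png",s["image"][:,:,::-1]); print(n,s["mtx"].tolist(),[ (k,np.round(s[k],4).tolist()) for k in s if k not in("image","mtx")])
E
```

```text
pics
{'time': 0.0, 'joint_positions': array([ 1.05187420e+00,  8.79660897e-02,  1.37220842e+00,  5.63064348e-06,
        1.68360892e+00, -1.03099300e-01]), 'qvel': array([ 0.00251249,  0.00206054,  0.00106543, -0.0008759 ,  0.00045587,
        0.00159936]), 'joint_torque': array([ 1.66273559e-03, -3.40177166e+01, -3.02433944e+01,  7.18634413e-02,
        3.27651179e-02, -1.75675564e-04]), 'tool_pos': array([0.22190275, 0.50266146, 0.20432138]), 'ee_rot': array([-3.14136162e+00,  2.17856555e-03,  1.15497438e+00]), 'wrist_force': array([-0.50376469,  0.13090972, -0.08294517]), 'wrist_torque': array([-0.00685007,  0.06287904, -0.00344149]), 'width': 0.09354252593491541}
scene [[567.3661605278611, 0.0, 313.6807031241113], [0.0, 567.3661605278611, 236.7308073682794], [0.0, 0.0, 1.0]] [('world_from_camera', [[0.4767, -0.5122, 0.7145, -0.4897], [-0.8791, -0.2819, 0.3844, -0.6239], [0.0046, -0.8113, -0.5846, 1.0096], [0.0, 0.0, 0.0, 1.0]])]
side [[599.0747819371236, 0.0, 321.1100244338904], [0.0, 599.0747819371236, 236.2192074799077], [0.0, 0.0, 1.0]] [('world_from_camera', [[0.5809, -0.655, 0.4832, -0.1619], [-0.814, -0.4721, 0.3385, -0.58], [0.0064, -0.59, -0.8074, 1.4188], [0.0, 0.0, 0.0, 1.0]])]
wrist [[430.73413230105285, 0.0, 326.2620861325348], [0.0, 430.73413230105285, 239.5595219227043], [0.0, 0.0, 1.0]] [('T_tool_cam', [[1.0, 0.0001, -0.0008, -0.0008], [0.0001, 0.9607, 0.2778, -0.0801], [0.0008, -0.2778, 0.9607, -0.1795], [0.0, 0.0, 0.0, 1.0]])]
```

View pics/scene0.png

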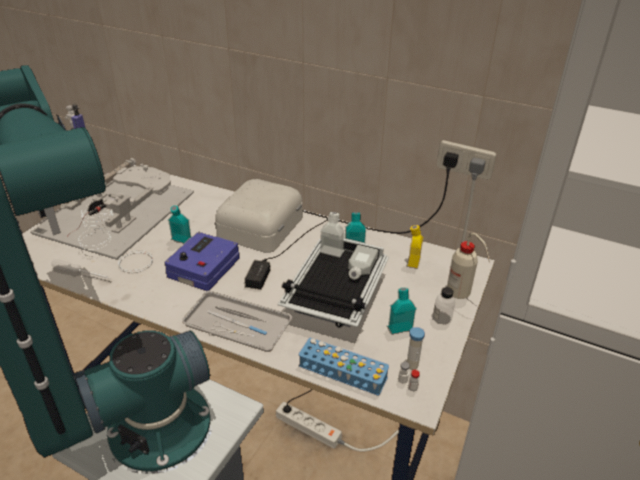

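View pics/side0.png

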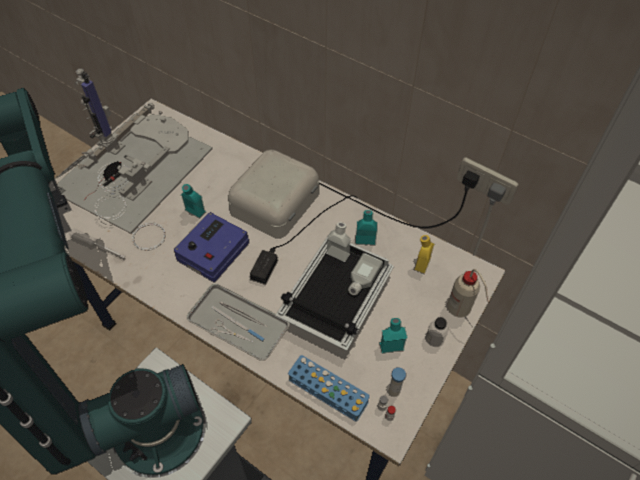

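View pics/wrist0.png

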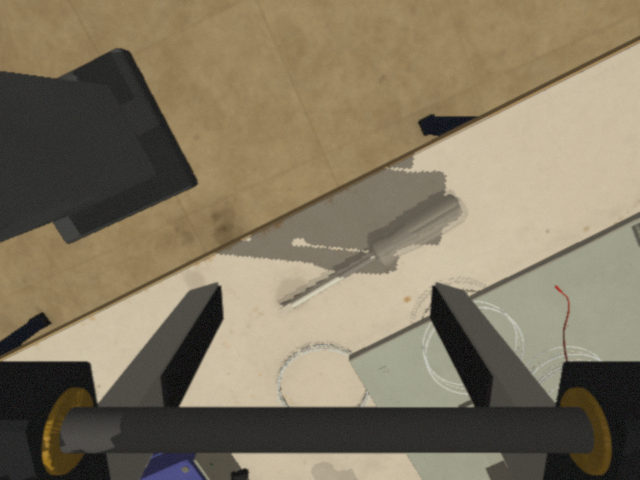

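Candidates for the standing flask in the scene view: a clear or white one standing on the mat at (333,233); turquoise ones at (356,228), (180,225) and (402,312); a yellow one at (415,247); and the lying flask at (362,262). By the description it is the clear one at (333,233). I'll check with a crop.

```bash
python3 - <<'E'
import cv2, numpy as np
a=cv2.imread("pics/scene0.png")[200:340,260:410]; b=cv2.imread("pics/side0.png")[210:360,260:410]
a=cv2.resize(a,None,fx=5,fy=5,interpolation=cv2.INTER_CUBIC)[:, :]
b=cv2.resize(b,None,fx=4,fy=4,interpolation=cv2.INTER_CUBIC)
cv2.imwrite("pics/c1.png",cv2.resize(a,(640,597)));cv2.imwrite("pics/c2.png",b)
E
```

```text
(no output)
```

View pics/c1.png

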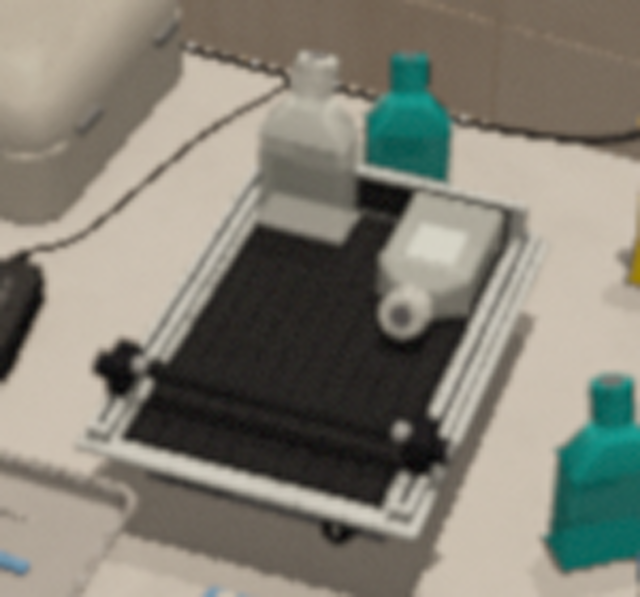

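View pics/c2.png

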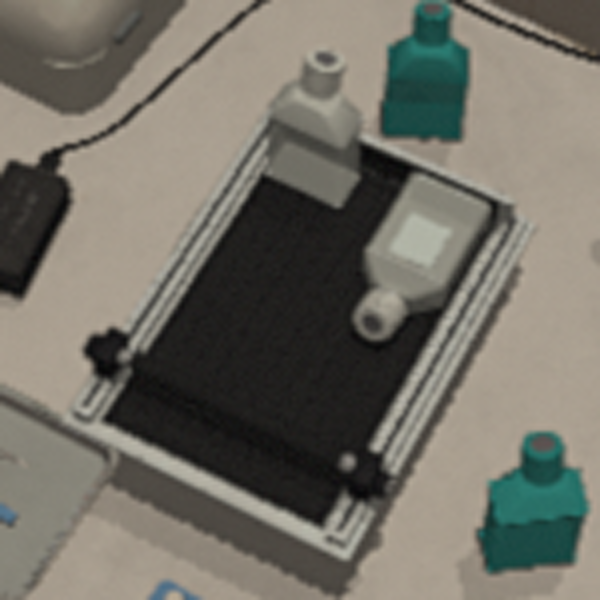

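```bash
cat > h.py <<'E'
from bench import get_obs, vision, robot
import cv2, numpy as np
from scipy.spatial.transform import Rotation as Ro
def ray(s,px,obs=None):
    if 'world_from_camera' in s: T=s['world_from_camera']
    else:
        T=np.eye(4);T[:3,:3]=Ro.from_euler('xyz',obs['ee_rot']).as_matrix();T[:3,3]=obs['tool_pos'];T=T@s['T_tool_cam']
    d=np.linalg.inv(s['mtx'])@np.array([px[0],px[1],1.]);return T[:3,3],T[:3,:3]@d
def onz(s,px,z,obs=None):
    c,d=ray(s,px,obs);return c+d*(z-c[2])/d[2]
def tri(rs):
    A=0;b=0
    for c,d in rs:
        d=d/np.linalg.norm(d);P=np.eye(3)-np.outer(d,d);A=A+P;b=b+P@c
    return np.linalg.solve(A,b)
def proj(s,p,obs=None):
    if 'world_from_camera' in s: T=s['world_from_camera']
    else:
        T=np.eye(4);T[:3,:3]=Ro.from_euler('xyz',obs['ee_rot']).as_matrix();T[:3,3]=obs['tool_pos'];T=T@s['T_tool_cam']
    q=np.linalg.inv(T)@np.append(p,1);q=s['mtx']@q[:3];return q[:2]/q[2]
E
python3 - <<'E'
from h import *
import pickle
sc=vision.snapshot('scene');si=vision.snapshot('side')
A=lambda x,y:(260+x/4.267,200+y/4.267)
B=lambda x,y:(260+x/4,210+y/4)
for n,a,b in [("nl",(85,443),(72,412)),("nr",(415,535),(345,555)),("fr",(548,240),(530,222)),
  ("matnl",(125,440),(108,410)),("matnr",(382,503),(320,522)),("capend",(318,57),(326,58)),("lyingcap",(402,317),(374,322)),
  ("foot edge L",(258,223),(265,175)),("foot edge R",(345,243),(345,207)),("knobL",(140,365),(124,355)),("knobR",(400,430),(347,461))]:
    pa,pb=A(*a),B(*b);p=tri([ray(sc,pa),ray(si,pb)])
    print(n,p.round(4),onz(sc,pa,.067).round(4),onz(si,pb,.067).round(4))
E
```

```text
nl [ 0.3911 -0.0575  0.0512] [ 0.3763 -0.0654  0.067 ] [ 0.3851 -0.0649  0.067 ]
nr [ 0.4078 -0.2597  0.0587] [ 0.3999 -0.2622  0.067 ] [ 0.4045 -0.2623  0.067 ]
fr [ 0.6797 -0.226   0.0676] [ 0.6804 -0.2251  0.067 ] [ 0.6802 -0.2265  0.067 ]
matnl [ 0.4071 -0.0747  0.0484] [ 0.3895 -0.0842  0.067 ] [ 0.3997 -0.0827  0.067 ]
matnr [ 0.4135 -0.2365  0.0674] [ 0.4138 -0.2356  0.067 ] [ 0.4139 -0.2372  0.067 ]
capend [ 0.6377 -0.0816  0.1848] [ 0.7985 -0.0018  0.067 ] [ 0.7145 -0.0362  0.067 ]
lyingcap [ 0.5409 -0.1892  0.0897] [ 0.566  -0.1764  0.067 ] [ 0.5534 -0.1845  0.067 ]
foot edge L [ 0.6058 -0.0579  0.0685] [ 0.6072 -0.0551  0.067 ] [ 0.6071 -0.0591  0.067 ]
foot edge R [ 0.6175 -0.1151  0.0655] [ 0.6154 -0.1133  0.067 ] [ 0.6173 -0.1183  0.067 ]
knobL [ 0.427  -0.0743  0.0907] [ 0.4504 -0.0587  0.067 ] [ 0.4379 -0.0665  0.067 ]
knobR [ 0.4459 -0.2323  0.0939] [ 0.473  -0.2188  0.067 ] [ 0.4587 -0.2272  0.067 ]
```

The crop confirms the clear flask with the pale cap stands on the left half of the mat, and the equal one lies on the right half. First I'll move to a view pose above the shaker.

```bash
cat >> h.py <<'E'
def pose(): 
    o=get_obs();return o['tool_pos'],Ro.from_euler('xyz',o['ee_rot'])
def rel(p,R,P0=None):
    p0,R0=pose() if P0 is None else P0
    return np.r_[R0.inv().apply(np.array(p)-p0)/.25,(R0.inv()*R).as_rotvec()/np.pi].round(4)
def tool(yaw,al=0): # tips tilted forward by al (rad), tool x along yaw
    z=np.array([np.sin(al)*np.cos(yaw),np.sin(al)*np.sin(yaw),-np.cos(al)])
    y=np.array([np.sin(yaw),-np.cos(yaw),0]);x=np.cross(y,z)
    return Ro.from_matrix(np.c_[x,y,z])
E
python3 - <<'E'
from h import *
p,R=pose()
print(rel([.222,.35,.32],R), R.inv().apply(np.array([.50,-.13,.32])-p)/.25, rel([.5,-.13,.32],tool(.15)))
E
```

```text
[-0.5601  0.2469 -0.4597  0.      0.      0.    ] [-1.86734432  2.03967186 -0.45863484] [-1.8673e+00  2.0397e+00 -4.5860e-01  1.0000e-04  3.0000e-04  3.1990e-01]
```

Request:
servo_tool(targets="1 -0.2 0.2 -0.46 0 0 0.03; 1 -0.4 0.4 -0.46 0 0 0.07; 1 -0.6 0.6 -0.46 0 0 0.11; 1 -0.8 0.8 -0.46 0 0 0.15; 1 -0.95 1 -0.46 0 0 0.18; 1 -0.95 1 -0.46 0 0 0.18; 1 -0.95 1 -0.46 0 0 0.18; 1 -0.95 1 -0.46 0 0 0.18")

```text
time: 0.92
tool_pos: [0.3374, 0.2234, 0.314]
ee_rot: [3.141, -0.001, 0.59]
wrist_force: [1.1, 0.6, 0.2]
width: 0.094
```

```bash
python3 - <<'E'
from h import *
print(pose()[0],rel([.5,-.13,.32],tool(.15)))
E
```

```text
[0.33743498 0.22340071 0.31397642] [-2.4660e-01  1.5363e+00 -2.4100e-02 -0.0000e+00 -3.0000e-04  1.4010e-01]
```

Request:
servo_tool(targets="1 -0.03 0.16 -0.02 0 0 0.02; 1 -0.06 0.32 -0.02 0 0 0.04; 1 -0.1 0.48 -0.02 0 0 0.06; 1 -0.13 0.64 -0.02 0 0 0.08; 1 -0.16 0.8 -0.02 0 0 0.1; 1 -0.2 1 -0.02 0 0 0.14; 1 -0.2 1 -0.02 0 0 0.14; 1 -0.2 1 -0.02 0 0 0.14")

```text
time: 1.58
tool_pos: [0.4352, -0.0127, 0.3176]
ee_rot: [-3.141, 0.002, 0.146]
wrist_force: [0.1, 0.7, -0.1]
width: 0.0938
```

```bash
python3 - <<'E'
from h import *
o=get_obs();s=vision.snapshot('wrist');cv2.imwrite('pics/w1.png',s['image'][:,:,::-1])
import pickle;pickle.dump((o,s),open('w1.pkl','wb'))
print(o['tool_pos'],o['ee_rot'],rel([.5,-.13,.32],tool(.15)))
E
```

```text
[ 0.43518577 -0.0126912   0.31758869] [-3.14111142e+00  1.89501228e-03  1.45593025e-01] [ 1.879e-01  5.097e-01 -8.600e-03 -4.000e-04  4.000e-04 -5.000e-04]
```

View pics/w1.png

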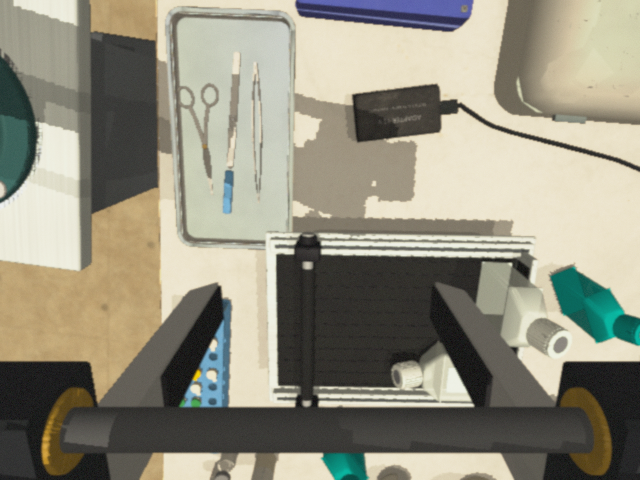

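Wrist view from above: the shaker lies with its near end at the left, the bar at column 307, the standing flask at (525,320) with its cap at (550,338), and the lying flask's cap at (405,375). The fingers hide part of it, so I'll shift along and look again.

Request:
servo_tool(targets="1 0.1 0.2 0 0 0 0; 1 0.2 0.4 0 0 0 0; 1 0.3 0.6 0 0 0 0; 1 0.36 0.8 0 0 0 0; 1 0.36 0.8 0 0 0 0; 1 0.36 0.8 0 0 0 0; 1 0.36 0.8 0 0 0 0")

```text
time: 2.22
tool_pos: [0.5546, -0.1949, 0.3166]
ee_rot: [-3.14, 0.002, 0.15]
wrist_force: [-0.2, 0.1, -0.6]
width: 0.0942
```

```bash
python3 - <<'E'
from h import *
o=get_obs();s=vision.snapshot('wrist');cv2.imwrite('pics/w2.png',s['image'][:,:,::-1])
import pickle;pickle.dump((o,s),open('w2.pkl','wb'))
print(o['tool_pos'],o['ee_rot'],o['qvel'].round(3))
E
```

```text
[ 0.55455773 -0.19485729  0.31663844] [-3.13952550e+00  2.42254791e-03  1.50173274e-01] [ 0.039 -0.066  0.036  0.023  0.027  0.016]
```

View pics/w2.png

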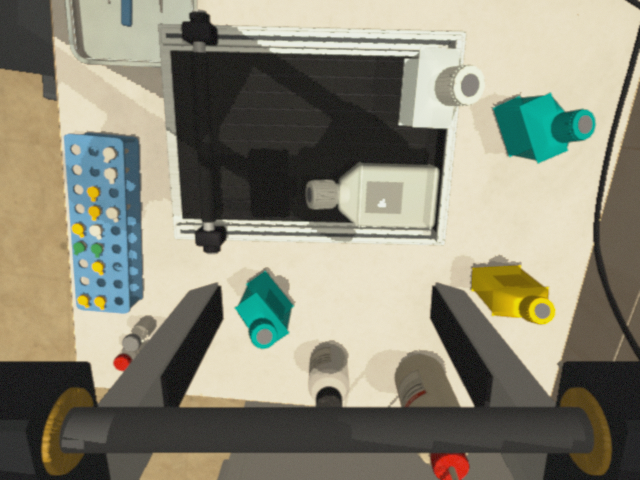

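Now a clear view: mat corners near (172,53) and (180,222), standing flask foot near (403,90) with cap at (467,86), lying flask's cap at (320,194). I'll magnify for the measurements.

```bash
python3 - <<'E'
import cv2
a=cv2.imread('pics/w2.png')
cv2.imwrite('pics/w2a.png',cv2.resize(a[10:140,360:500],None,fx=4.5,fy=4.5,interpolation=cv2.INTER_CUBIC))
cv2.imwrite('pics/w2b.png',cv2.resize(a[0:260,150:490],None,fx=2.3,fy=2.3,interpolation=cv2.INTER_CUBIC))
E
```

```text
(no output)
```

View pics/w2a.png

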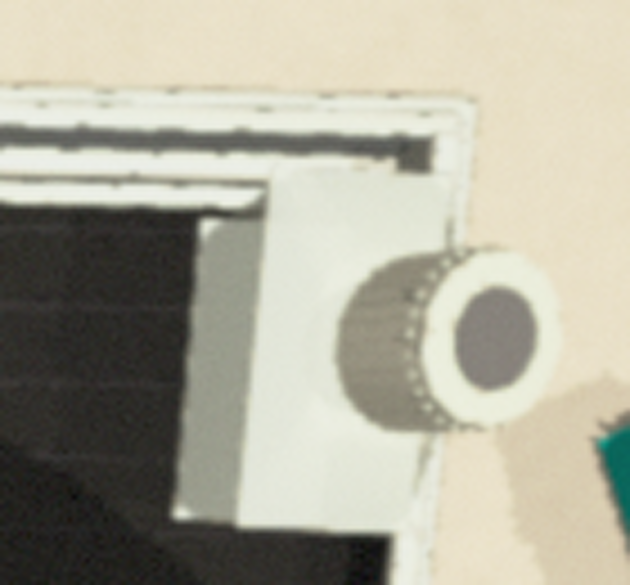

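View pics/w2b.png

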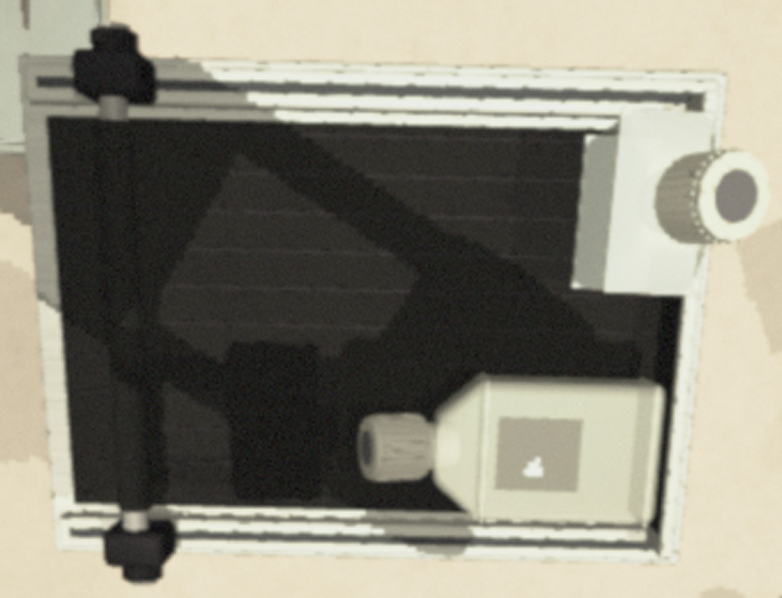

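```bash
python3 - <<'E'
from h import *
import pickle
o,s=pickle.load(open('w2.pkl','rb'))
A=lambda x,y:(360+x/4.5,10+y/4.5)
B=lambda x,y:(150+x/2.3,y/2.3)
P={}
for n,px,z in [('matNL',B(48,116),.067),('matNR',B(75,502),.067),('outNL',B(22,57),.067),('outNR',B(57,549),.067),('outFR',B(675,562),.067),
 ('outFL',B(722,73),.067),('footL',A(200,222),.067),('footR',A(174,518),.067),('cap',A(492,340),.187),('topFL',A(452,180),.067+.076),('lycap',B(368,450),.094),('lyfoot1',B(665,390),.067+.03),('lyfoot2',B(652,523),.067+.03),('barL',B(112,100),.093),('barR',B(134,520),.093),('railinnerTop',B(700,300),.1),('blkLtop',B(114,78),.101),('blkRtop',B(139,546),.101)]:
    P[n]=onz(s,px,z,o);print(n,np.round(px,1),P[n].round(4))
f=lambda a,b:np.arctan2(*(P[b]-P[a])[[1,0]])
print('yaw',f('matNR','matNL')-np.pi/2,f('outNR','outNL')-np.pi/2,f('outNL','outFL'),f('outNR','outFR'),f('outFR','outFL')-np.pi/2,'bar',f('barR','barL')-np.pi/2,'flask',f('footR','footL')-np.pi/2)
yaw=np.mean([f('matNR','matNL')-np.pi/2,f('outNL','outFL'),f('outNR','outFR'),f('outFR','outFL')-np.pi/2])
R=Ro.from_euler('z',yaw).as_matrix()
c=np.mean([P[k] for k in('outNL','outNR','outFL','outFR')],0);c[2]=0
cm=(P['matNL']+P['matNR'])/2-R@[-.123,0,0];print('centre',c,cm,yaw)
for k in P: print(k,(R.T@(P[k]-c)).round(4))
E
```

```text
matNL [170.9  50.4] [ 0.392  -0.0805  0.067 ]
matNR [182.6 218.3] [ 0.412 -0.238  0.067]
outNL [159.6  24.8] [ 0.3808 -0.0605  0.067 ]
outNR [174.8 238.7] [ 0.4052 -0.261   0.067 ]
outFR [443.5 244.3] [ 0.682  -0.2251  0.067 ]
outFL [463.9  31.7] [ 0.6551 -0.025   0.067 ]
footL [404.4  59.3] [ 0.6063 -0.0559  0.067 ]
footR [398.7 125.1] [ 0.6125 -0.1145  0.067 ]
cap [469.3  85.6] [ 0.6354 -0.0824  0.187 ]
topFL [460.4  50. ] [ 0.6358 -0.0538  0.143 ]
lycap [310.  195.7] [ 0.538  -0.1903  0.094 ]
lyfoot1 [439.1 169.6] [ 0.6522 -0.1479  0.097 ]
lyfoot2 [433.5 227.4] [ 0.6591 -0.2024  0.097 ]
barL [198.7  43.5] [ 0.4247 -0.0736  0.093 ]
barR [208.3 226.1] [ 0.4449 -0.2347  0.093 ]
railinnerTop [454.3 130.4] [ 0.6572 -0.1117  0.1   ]
blkLtop [199.6  33.9] [ 0.4272 -0.0669  0.101 ]
blkRtop [210.4 237.4] [ 0.4498 -0.2431  0.101 ]
yaw 0.12605669451931312 0.12125852329401243 0.12873482172431688 0.1289992299105298 0.13324512843854452 bar 0.1251364591405899 flask 0.10572997768903991
centre [ 0.53077597 -0.14291245  0.        ] [ 0.52398371 -0.14342812  0.067     ] 0.1292589686481761
matNL [-0.1295  0.0797  0.067 ]
matNR [-0.1301 -0.079   0.067 ]
outNL [-0.1381  0.1011  0.067 ]
outNR [-0.1397 -0.101   0.067 ]
outFR [ 0.1393 -0.101   0.067 ]
outFL [0.1385 0.1009 0.067 ]
footL [0.0861 0.0765 0.067 ]
footR [0.0847 0.0177 0.067 ]
cap [0.1116 0.0466 0.187 ]
topFL [0.1156 0.0748 0.143 ]
lycap [ 0.0011 -0.0479  0.094 ]
lyfoot1 [ 0.1198 -0.0206  0.097 ]
lyfoot2 [ 0.1195 -0.0755  0.097 ]
barL [-0.0963  0.0825  0.093 ]
barR [-0.097  -0.0799  0.093 ]
railinnerTop [0.1294 0.0147 0.1   ]
blkLtop [-0.0929  0.0887  0.101 ]
blkRtop [-0.0932 -0.089   0.101 ]
```

```bash
cat >> h.py <<'E'
E0=np.array([.6095,-.085,.067]);YF=.12
def W(X,Z): return E0+np.array([X*np.cos(YF),X*np.sin(YF),Z])
def pt(u,z,th): return np.array([u*np.cos(th)-z*np.sin(th),z*np.cos(th)+u*np.sin(th)])
def cur(): # (X,Z,lateral,alpha) of TCP in flask plane
    p,R=pose();d=p-E0;z=R.as_matrix()[:,2]
    return np.array([d[0]*np.cos(YF)+d[1]*np.sin(YF),d[2],-d[0]*np.sin(YF)+d[1]*np.cos(YF),np.arctan2(z[0]*np.cos(YF)+z[1]*np.sin(YF),-z[2])]).round(4)
def near(thd,ald,g,d):
    th,al=np.radians([thd,ald]);r=pt(.0145,.1244,th);j=np.array([np.cos(al),np.sin(al)]);a=np.array([-np.sin(al),np.cos(al)])
    t=r+g/2*j-d*a;return W(*t),tool(YF,al)
E
python3 - <<'E'
from h import *
print(cur());print(rel(W(.020,.19),tool(YF)),rel(W(.020,.105),tool(YF)))
E
```

```text
[-0.0681  0.2507 -0.1009 -0.0014]
[ 0.3654 -0.3916  0.2432 -0.0007  0.0004  0.01  ] [ 3.659e-01 -3.909e-01  5.832e-01 -7.000e-04  4.000e-04  1.000e-02]
```

Request:
servo_tool(targets="0.65 0.1 -0.1 0.06 0 0 0.003; 0.65 0.2 -0.2 0.12 0 0 0.006; 0.65 0.3 -0.32 0.18 0 0 0.01; 0.65 0.366 -0.391 0.22 0 0 0.01; 0.65 0.366 -0.391 0.22 0 0 0.01; 0.65 0.366 -0.391 0.22 0 0 0.01; 0.65 0.366 -0.391 0.22 0 0 0.01")

```text
time: 2.85
tool_pos: [0.6288, -0.083, 0.2654]
ee_rot: [3.141, -0.002, 0.121]
wrist_force: [0.4, 0.1, -0.4]
width: 0.0609
```

```bash
python3 - <<'E'
from h import *
o=get_obs();print(cur(),o['width'],o['wrist_force'])
s=vision.snapshot('wrist');cv2.imwrite('pics/w3.png',s['image'][:,:,::-1])
print(rel(W(.020,.105),tool(YF)), proj(s,W(.027,.12),o))
E
```

```text
[ 0.0194  0.1984 -0.0003  0.0017] 0.06092300552636065 [ 0.36149488  0.06081927 -0.44415905]
[ 1.400e-03 -5.500e-03  3.746e-01  4.000e-04 -8.000e-04 -3.000e-04] [337.63211317 247.00095735]
```

View pics/w3.png

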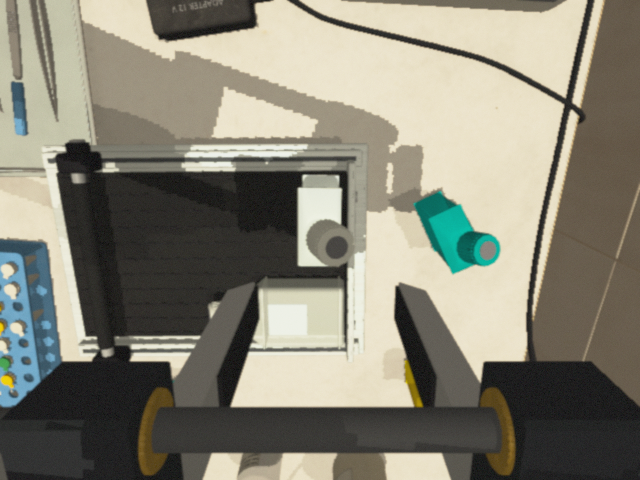

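The cap end shows at (338,246), and the prediction was (337.6,247), so the model fits. Next I'll descend around the cap and narrow the jaws without gripping.

Request:
servo_tool(targets="0.65 0 -0.003 0.1 0 0 0; 0.65 0 -0.003 0.2 0 0 0; 0.65 0 -0.003 0.3 0 0 0; 0.65 0 -0.003 0.37 0 0 0; 0.6 0 -0.003 0.37 0 0 0; 0.54 0 -0.003 0.37 0 0 0; 0.49 0 -0.003 0.37 0 0 0; 0.49 0 -0.003 0.37 0 0 0; 0.49 0 -0.003 0.37 0 0 0")

```text
time: 3.65
tool_pos: [0.6304, -0.0841, 0.1736]
ee_rot: [3.14, -0.004, 0.118]
wrist_force: [-0.1, -0.8, 0.1]
width: 0.046
```

```bash
python3 - <<'E'
from h import *
o=get_obs();print(cur(),o['width'],o['wrist_force'])
for n in ('scene','side'):
    s=vision.snapshot(n);p=proj(s,W(.02,.1)).astype(int);a=s['image'][max(0,p[1]-50):p[1]+50,p[0]-65:p[0]+65,::-1];cv2.imwrite(f'pics/{n}4.png',cv2.resize(a,None,fx=4,fy=4,interpolation=cv2.INTER_CUBIC))
X0,Z0=cur()[:2]
R=np.degrees
for th in (8,12,16,20,25):
    t=np.radians(th);print(th,'dx/.25=',(((pt(.0389,.1155,t)[0]-.023)-X0)/.25).round(3))
E
```

```text
[ 0.0208  0.1066 -0.0016  0.004 ] 0.046036987289620766 [-0.05003971 -0.81193632  0.08256069]
8 dx/.25= -0.084
12 dx/.25= -0.118
16 dx/.25= -0.152
20 dx/.25= -0.186
25 dx/.25= -0.228
```

View pics/scene4.png

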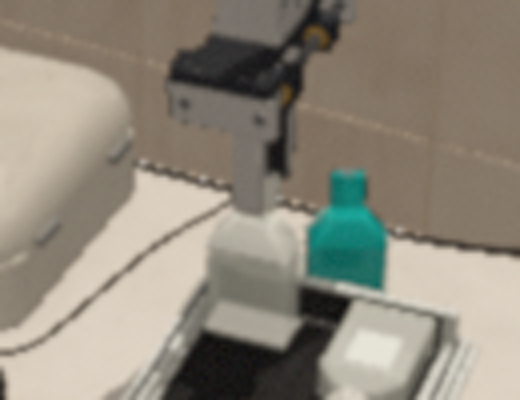

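The near finger stands in front of the cap and the far one behind it. Now I'll tip the flask towards the robot with the far finger, so that it settles on the near one.

Request:
servo_tool(targets="0.49 -0.02 0 0 0 0 0; 0.49 -0.04 0 0 0 0 0; 0.49 -0.06 0 0 0 0 0; 0.49 -0.08 0 0 0 0 0; 0.49 -0.1 0 0 0 0 0; 0.49 -0.12 0 0 0 0 0; 0.49 -0.135 0 0 0 0 0; 0.49 -0.15 0 0 0 0 0; 0.49 -0.165 0 0 0 0 0; 0.49 -0.18 0 0 0 0 0; 0.49 -0.19 0 0 0 0 0; 0.49 -0.19 0 0 0 0 0")

```text
time: 4.75
tool_pos: [0.5818, -0.0894, 0.1711]
ee_rot: [-3.142, -0.0, 0.118]
wrist_force: [0.2, -0.3, 0.7]
width: 0.0461
```

```bash
python3 - <<'E'
from h import *
o=get_obs();print(cur(),o['width'],o['wrist_force'])
for n in ('scene','side'):
    s=vision.snapshot(n);p=proj(s,W(-.02,.08)).astype(int);a=s['image'][max(0,p[1]-50):p[1]+50,p[0]-65:p[0]+65,::-1];cv2.imwrite(f'pics/{n}5.png',cv2.resize(a,None,fx=4,fy=4,interpolation=cv2.INTER_CUBIC))
a=cv2.imread('pics/scene5.png');b=cv2.imread('pics/side5.png');cv2.imwrite('pics/b5.png',cv2.resize(np.hstack([a,b]),(800,308)))
for (t,a,g,d) in [(30,0,46,11),(36,5,46,10),(42,10,46,10),(48,15,48,10)]: print(t,rel(*near(t,a,g/1000,d/1000)))
E
```

```text
[-0.028   0.1041 -0.001   0.    ] 0.04611404008560922 [ 0.2252925  -0.30204     0.74094126]
30 [ 0.0039 -0.0041  0.0003 -0.     -0.0001 -0.0006]
36 [-0.04   -0.004   0.0114 -0.      0.0277 -0.0006]
42 [-0.0819 -0.004   0.031   0.      0.0555 -0.0006]
48 [-0.1175 -0.0039  0.0539  0.      0.0833 -0.0006]
```

View pics/b5.png

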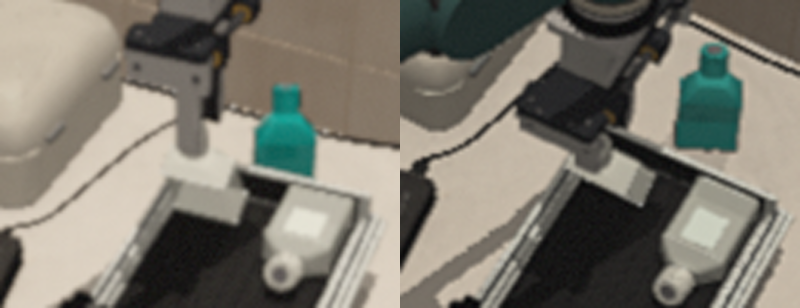

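Tilted, with the cap caged. Next I'll follow the arc down on the near finger.

Request:
servo_tool(targets="0.49 -0.005 0 0.003 0 0.005 0; 0.49 -0.012 -0.002 0.005 0 0.01 0; 0.49 -0.026 -0.004 0.008 0 0.019 0; 0.49 -0.04 -0.004 0.011 0 0.028 0; 0.49 -0.054 -0.004 0.017 0 0.037 0; 0.49 -0.068 -0.004 0.024 0 0.046 0; 0.49 -0.082 -0.004 0.031 0 0.055 0; 0.49 -0.094 -0.004 0.039 0 0.065 0; 0.5 -0.106 -0.004 0.046 0 0.074 0; 0.51 -0.117 -0.004 0.054 0 0.083 0; 0.51 -0.117 -0.004 0.054 0 0.083 0")

```text
time: 5.77
tool_pos: [0.5512, -0.0917, 0.1566]
ee_rot: [-3.141, -0.26, 0.117]
wrist_force: [-1.0, 0.0, 0.5]
width: 0.0478
```

```bash
python3 - <<'E'
from h import *
o=get_obs();print(cur(),o['width'],o['wrist_force'])
L=[]
for n in ('scene','side'):
    s=vision.snapshot(n);p=proj(s,W(-.05,.06)).astype(int);a=s['image'][p[1]-50:p[1]+50,p[0]-65:p[0]+65,::-1];L.append(cv2.resize(a,None,fx=3,fy=3,interpolation=cv2.INTER_CUBIC))
cv2.imwrite('pics/b6.png',np.hstack(L))
for (t,a,g,d) in [(48,15,48,10),(54,19,50,9),(60,23,54,9),(66,27,58,8),(72,30,60,7)]: print(t,g/94,rel(*near(t,a,g/1000,d/1000)))
E
```

```text
[-0.0587  0.0896  0.0004  0.2602] 0.04777122666380379 [-0.9974771   0.04804663  0.54019178]
48 0.5106382978723404 [ 0.0013  0.0001  0.0005  0.0002  0.0003 -0.0007]
54 0.5319148936170213 [-0.0381  0.0002  0.0152  0.0002  0.0225 -0.0007]
60 0.574468085106383 [-0.0712  0.0002  0.0372  0.0002  0.0448 -0.0007]
66 0.6170212765957447 [-0.1024  0.0003  0.0585  0.0003  0.067  -0.0007]
72 0.6382978723404256 [-0.1348  0.0003  0.0859  0.0003  0.0837 -0.0007]
```

View pics/b6.png

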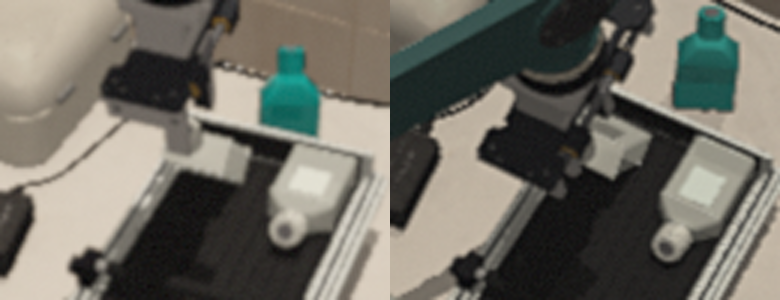

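The flask leans on the near finger and is coming down with it. I'll carry on.

Request:
servo_tool(targets="0.52 -0.013 0 0.005 0 0.008 0; 0.53 -0.025 0 0.01 0 0.015 0; 0.53 -0.038 0 0.015 0 0.023 0; 0.545 -0.049 0 0.022 0 0.03 0; 0.56 -0.06 0 0.03 0 0.037 0; 0.575 -0.071 0 0.037 0 0.045 0; 0.59 -0.082 0 0.044 0 0.052 0; 0.605 -0.092 0 0.051 0 0.06 0; 0.62 -0.102 0 0.058 0 0.067 0; 0.63 -0.113 0 0.067 0 0.073 0; 0.64 -0.124 0 0.076 0 0.079 0; 0.64 -0.135 0 0.086 0 0.084 0")

```text
time: 6.87
tool_pos: [0.5261, -0.095, 0.1278]
ee_rot: [3.142, -0.526, 0.118]
wrist_force: [-1.1, 0.1, 0.3]
width: 0.0603
```

```bash
python3 - <<'E'
from h import *
o=get_obs();print(cur(),o['width'],o['wrist_force'])
L=[]
for n in ('scene','side'):
    s=vision.snapshot(n);p=proj(s,W(-.06,.05)).astype(int);a=s['image'][p[1]-50:p[1]+50,p[0]-65:p[0]+65,::-1];L.append(cv2.resize(a,None,fx=3,fy=3,interpolation=cv2.INTER_CUBIC))
cv2.imwrite('pics/b7.png',np.hstack(L))
s=vision.snapshot('wrist');cv2.imwrite('pics/w7.png',s['image'][:,:,::-1])
for (t,a,g,d) in [(72,30,60,7),(76,30,60,6.5),(80,30,60,6),(84,30,60,5.5),(87,30,60,5),(90,30,60,5)]: print(t,g/94,rel(*near(t,a,g/1000,d/1000)))
E
```

```text
[-0.084   0.0608  0.      0.5261] 0.06032717818357222 [-1.0605937   0.12496357  0.32111854]
72 0.6382978723404256 [ 0.0021  0.0006 -0.0025  0.0002 -0.0001 -0.0008]
76 0.6382978723404256 [-0.0257  0.0006  0.0167  0.0002 -0.0001 -0.0008]
80 0.6382978723404256 [-0.052   0.0007  0.0378  0.0002 -0.0001 -0.0008]
84 0.6382978723404256 [-0.0766  0.0007  0.0607  0.0002 -0.0001 -0.0008]
87 0.6382978723404256 [-0.0938  0.0008  0.0784  0.0002 -0.0001 -0.0008]
90 0.6382978723404256 [-1.1e-01  8.0e-04  9.9e-02  2.0e-04 -1.0e-04 -8.0e-04]
```

View pics/b7.png

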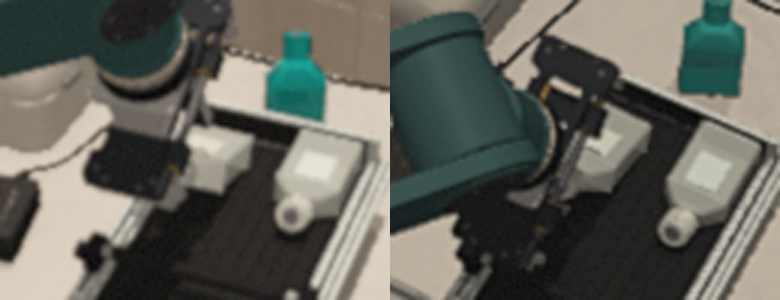

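View pics/w7.png

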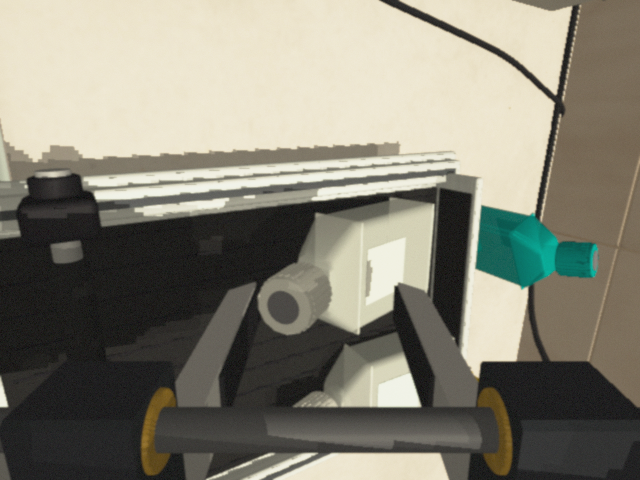

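```bash
python3 - <<'E'
from h import *
o=get_obs();s=vision.snapshot('wrist')
for t in (66,69,72,75,78):
    print(t,proj(s,W(*pt(.027,.12,np.radians(t))),o).round(1))
E
```

```text
66 [311.3 318. ]
69 [297.5 315.1]
72 [284.5 311.9]
75 [272.3 308.6]
78 [261.1 305. ]
```

The cap centre at (284,306) agrees with a tilt of 72°. I'll go slowly for the last part.

Request:
servo_tool(targets="0.64 -0.006 0 0.003 0 0 0; 0.64 -0.013 0 0.008 0 0 0; 0.64 -0.02 0 0.012 0 0 0; 0.64 -0.026 0 0.017 0 0 0; 0.64 -0.033 0 0.022 0 0 0; 0.64 -0.039 0 0.027 0 0 0; 0.64 -0.046 0 0.032 0 0 0; 0.64 -0.052 0 0.038 0 0 0; 0.64 -0.058 0 0.044 0 0 0; 0.64 -0.064 0 0.049 0 0 0; 0.64 -0.07 0 0.055 0 0 0; 0.64 -0.077 0 0.061 0 0 0")

```text
time: 8.07
tool_pos: [0.5172, -0.096, 0.105]
ee_rot: [-3.142, -0.525, 0.118]
wrist_force: [-0.6, 0.4, 0.3]
width: 0.0602
```

```bash
python3 - <<'E'
from h import *
o=get_obs();print(cur(),o['width'],o['wrist_force'])
s=vision.snapshot('wrist');cv2.imwrite('pics/w8.png',s['image'][:,:,::-1])
for t in (81,84,87,90): print(t,proj(s,W(*pt(.027,.12,np.radians(t))),o).round(1))
for (t,a,g,d) in [(84,30,60,5.5),(87,30,60,5),(90,30,60,5),(92,30,60,5)]: print(t,g/94,rel(*near(t,a,g/1000,d/1000)))
E
```

```text
[-9.290e-02  3.800e-02  1.000e-04  5.248e-01] 0.06023005770894222 [-0.57389705  0.37020386  0.28020268]
81 [289.5 316.5]
84 [278.5 312.1]
87 [268.7 307.6]
90 [259.9 303.1]
84 0.6382978723404256 [ 0.0002  0.0011 -0.0012  0.0001 -0.0001 -0.0005]
87 0.6382978723404256 [-0.0171  0.0012  0.0165  0.0001 -0.0001 -0.0005]
90 0.6382978723404256 [-0.0333  0.0012  0.0371  0.0001 -0.0001 -0.0005]
92 0.6382978723404256 [-0.0435  0.0012  0.0513  0.0001 -0.0001 -0.0005]
```

View pics/w8.png

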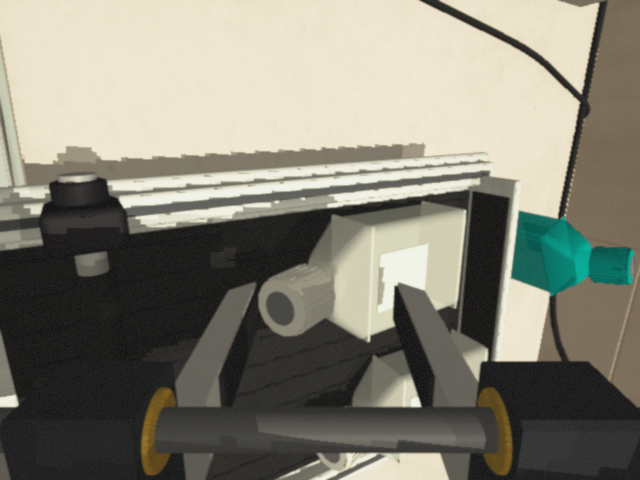

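The cap is at (281,306), about 84°. Down to flat next.

Request:
servo_tool(targets="0.64 -0.003 0 0.002 0 0 0; 0.64 -0.006 0 0.005 0 0 0; 0.64 -0.01 0 0.009 0 0 0; 0.64 -0.014 0 0.013 0 0 0; 0.64 -0.017 0 0.0165 0 0 0; 0.64 -0.02 0 0.02 0 0 0; 0.64 -0.024 0 0.024 0 0 0; 0.64 -0.027 0 0.028 0 0 0; 0.64 -0.03 0 0.032 0 0 0; 0.64 -0.033 0 0.036 0 0 0; 0.64 -0.033 0 0.036 0 0 0; 0.64 -0.033 0 0.036 0 0 0")

```text
time: 9.12
tool_pos: [0.5146, -0.0963, 0.0931]
ee_rot: [-3.141, -0.524, 0.118]
wrist_force: [-1.1, -0.1, -0.5]
width: 0.06
```

```bash
python3 - <<'E'
from h import *
o=get_obs();print(cur(),o['width'],o['wrist_force'])
s=vision.snapshot('wrist');cv2.imwrite('pics/w9.png',s['image'][:,:,::-1])
for t in (84,87,90): print(t,proj(s,W(*pt(.027,.12,np.radians(t))),o).round(1))
for (t,a,g,d) in [(88,30,60,5),(90,30,60,5),(92,30,60,5)]: print(t,g/94,rel(*near(t,a,g/1000,d/1000)))
print(rel(pose()[0]+W(-.02,0)-W(0,0),pose()[1]))
E
```

```text
[-9.560e-02  2.610e-02  1.000e-04  5.245e-01] 0.059977261243264586 [-1.14398713 -0.08340366 -0.45219095]
84 [296.7 322. ]
87 [286.  317.1]
90 [276.3 312.1]
88 0.6382978723404256 [ 0.0073  0.0005 -0.0108  0.0002 -0.0003 -0.0005]
90 0.6382978723404256 [-0.0034  0.0005  0.003   0.0002 -0.0003 -0.0005]
92 0.6382978723404256 [-0.0136  0.0005  0.0172  0.0002 -0.0003 -0.0005]
[-0.0692  0.0001 -0.0401  0.      0.      0.    ]
```

View pics/w9.png

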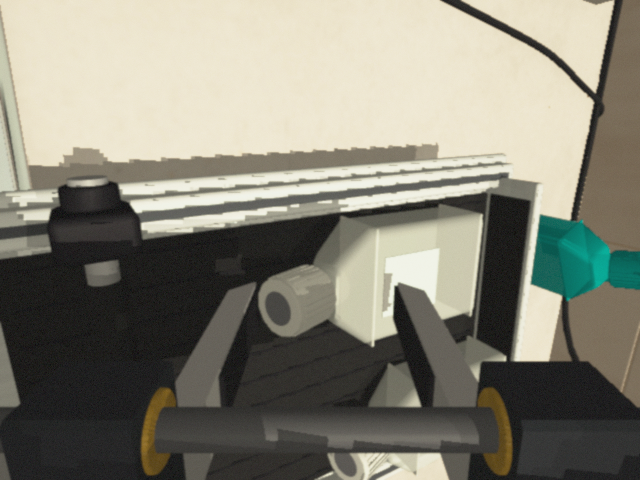

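The flask is about flat (cap at (278,307)). I'll withdraw the support backwards slowly.

Request:
servo_tool(targets="0.64 -0.004 0 0 0 0 0; 0.64 -0.01 0 -0.004 0 0 0; 0.64 -0.018 0 -0.008 0 0 0; 0.64 -0.026 0 -0.013 0 0 0; 0.64 -0.035 0 -0.018 0 0 0; 0.64 -0.044 0 -0.023 0 0 0; 0.64 -0.053 0 -0.029 0 0 0; 0.64 -0.062 0 -0.035 0 0 0; 0.64 -0.071 0 -0.041 0 0 0; 0.64 -0.071 0 -0.041 0 0 0; 0.64 -0.071 0 -0.041 0 0 0; 0.64 -0.071 0 -0.041 0 0 0")

```text
time: 10.17
tool_pos: [0.4943, -0.0988, 0.0933]
ee_rot: [3.142, -0.525, 0.118]
wrist_force: [0.5, -0.3, 0.4]
width: 0.06
```

```bash
python3 - <<'E'
from h import *
o=get_obs();print(cur(),o['width'],o['wrist_force'])
s=vision.snapshot('wrist');cv2.imwrite('pics/w10.png',s['image'][:,:,::-1])
for t in (84,87,90): print(t,proj(s,W(*pt(.027,.12,np.radians(t))),o).round(1))
E
```

```text
[-1.160e-01  2.630e-02  1.000e-04  5.249e-01] 0.05995398584712644 [ 0.47039709 -0.272497    0.40452135]
84 [339.6 310.5]
87 [328.4 306.1]
90 [318.3 301.7]
```

View pics/w10.png

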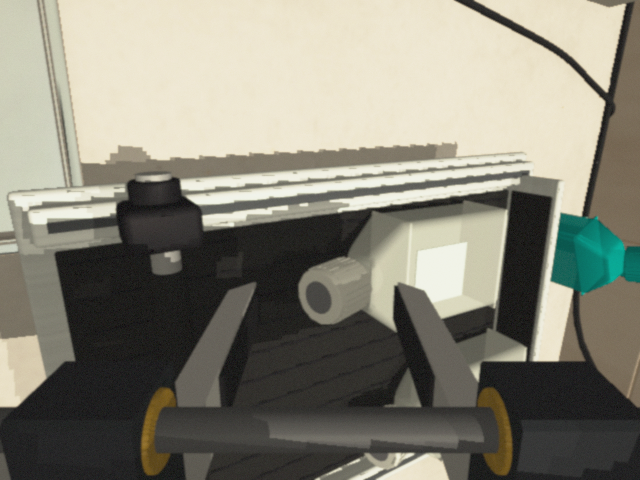

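The flask lies flat and is free of the fingers (cap centre (318,296)). Next I'll raise the tool, shut the gripper and go behind the bar.

Request:
servo_tool(targets="0.64 0 0 -0.1 0 0 0; 0.64 0 0 -0.22 0 0 0; 0.5 0 0 -0.34 0 0 0; 0.3 0 0 -0.45 0 0 0; 0 0 0 -0.5 0 0 0; 0 0 0 -0.5 0 -0.03 0; 0 0 0 -0.5 0 -0.06 0; 0 0 0 -0.5 0 -0.1 0; 0 0 0 -0.5 0 -0.14 0; 0 0 0 -0.5 0 -0.167 0; 0 0 0 -0.5 0 -0.167 0")

```text
time: 11.13
tool_pos: [0.4347, -0.1056, 0.2003]
ee_rot: [-3.14, 0.003, 0.121]
wrist_force: [0.9, 0.5, -0.3]
width: 0.0033
```

```bash
python3 - <<'E'
from h import *
o=get_obs();print(o['tool_pos'],o['ee_rot'],o['width'],o['wrist_force'])
s=vision.snapshot('wrist');cv2.imwrite('pics/w11.png',s['image'][:,:,::-1])
for z in(.2,.081): print(rel([.408,-.158,z],tool(.128)))
print(proj(s,W(*pt(.027,.12,np.radians(90))),o).round(1),proj(s,[.4348,-.1542,.1],o))
E
```

```text
[ 0.43473409 -0.1055918   0.2003227 ] [-3.1402388   0.00337203  0.12130148] 0.0033215932883107428 [ 0.90765451  0.49623647 -0.28614209]
[-0.1269  0.1959  0.0012 -0.0005  0.0004 -0.0022]
[-1.262e-01  1.967e-01  4.772e-01 -5.000e-04  4.000e-04 -2.200e-03]
[407.6 236.5] [318.07877703 303.75287691]
```

View pics/w11.png

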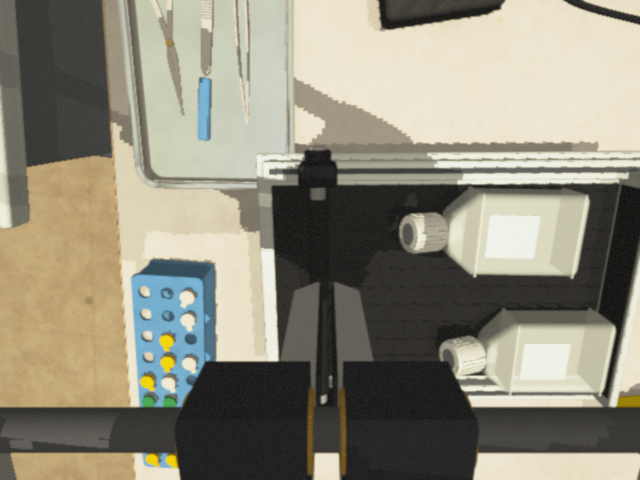

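Both flasks lie flat with their caps towards the robot, at (406,234) and (452,356). The bar's left end block is at (318,170). Now behind the bar and down.

Request:
servo_tool(targets="0 -0.05 0.07 0 0 0 0; 0 -0.1 0.14 0 0 0 -0.002; 0 -0.127 0.197 0 0 0 -0.002; 0 -0.127 0.197 0.05 0 0 -0.002; 0 -0.127 0.197 0.15 0 0 -0.002; 0 -0.127 0.197 0.25 0 0 -0.002; 0 -0.127 0.197 0.3 0 0 -0.002; 0 -0.127 0.197 0.3 0 0 -0.002; 0 -0.127 0.197 0.3 0 0 -0.002")

```text
time: 11.93
tool_pos: [0.4053, -0.1587, 0.1262]
ee_rot: [-3.141, -0.0, 0.124]
wrist_force: [0.3, -0.8, 0.2]
width: 0.0005
```

```bash
python3 - <<'E'
from h import *
o=get_obs();print(o['tool_pos'],o['ee_rot'],o['width'],o['wrist_force'])
s=vision.snapshot('wrist');cv2.imwrite('pics/w12.png',s['image'][:,:,::-1])
print(rel([.408,-.158,.081],tool(.128)))
L=[]
for n in ('scene','side'):
    s=vision.snapshot(n);p=proj(s,[.44,-.154,.1]).astype(int);a=s['image'][p[1]-50:p[1]+50,p[0]-65:p[0]+65,::-1];L.append(cv2.resize(a,None,fx=3,fy=3,interpolation=cv2.INTER_CUBIC))
cv2.imwrite('pics/b12.png',np.hstack(L))
E
```

```text
[ 0.40526525 -0.1586667   0.12622625] [-3.14108297e+00 -4.66022160e-04  1.23527192e-01] 0.00046834387121586 [ 0.34024071 -0.78188399  0.19009996]
[ 0.0075 -0.0034  0.1856  0.0003 -0.0007 -0.0013]
```

View pics/b12.png

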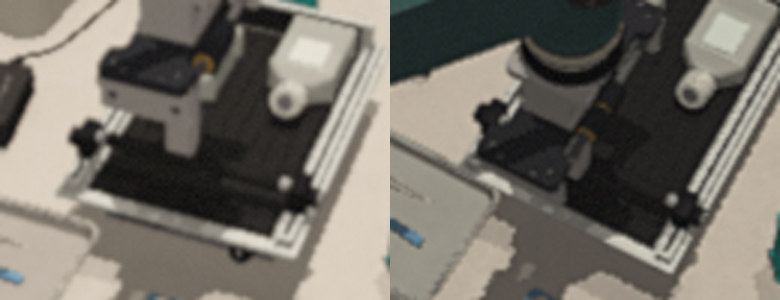

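View pics/w12.png

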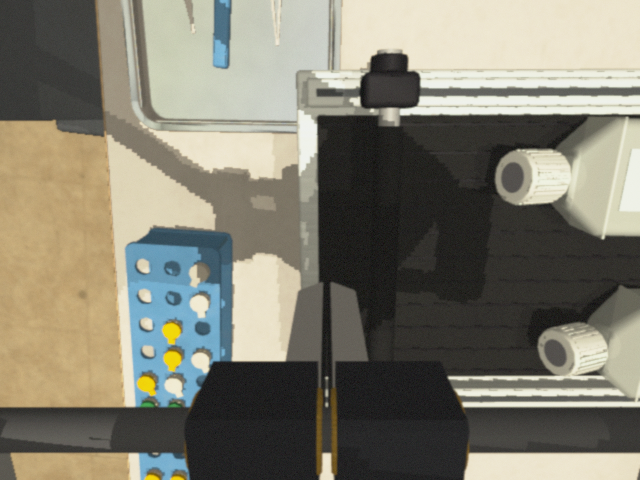

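The shut fingers are on the robot side of the bar (column about 330, against 388 for the bar). I'll descend and start to push.

Request:
servo_tool(targets="0 0 0 0.06 0 0 0; 0 0 0 0.12 0 0 0; 0 0 0 0.18 0 0 0; 0 0 0 0.18 0 0 0; 0 0 0 0.18 0 0 0; 0 0 0 0.18 0 0 0")

```text
time: 12.58
tool_pos: [0.4073, -0.1593, 0.083]
ee_rot: [3.14, -0.002, 0.125]
wrist_force: [-0.3, 0.0, -0.3]
width: 0.0006
```

Request:
servo_tool(targets="0 0.015 0 0 0 0 0; 0 0.03 0 0 0 0 0; 0 0.045 0 0 0 0 0; 0 0.06 0 0 0 0 0; 0 0.075 0 0 0 0 0; 0 0.09 0 0 0 0 0; 0 0.1 0 0 0 0 0; 0 0.11 0 0 0 0 0; 0 0.12 0 0 0 0 0")

```text
time: 13.33
tool_pos: [0.4363, -0.1551, 0.0814]
ee_rot: [-3.142, 0.0, 0.125]
wrist_force: [-3.0, -1.3, 2.6]
width: 0.0004
```

```bash
python3 - <<'E'
from h import *
o=get_obs();print(o['tool_pos'],o['ee_rot'],o['wrist_force'])
s=vision.snapshot('wrist');cv2.imwrite('pics/w13.png',s['image'][:,:,::-1])
E
```

```text
[ 0.43629192 -0.1550746   0.08137582] [-3.14152925e+00  3.12382321e-04  1.24568412e-01] [-3.04511831 -1.31989825  2.63117479]
```

View pics/w13.png

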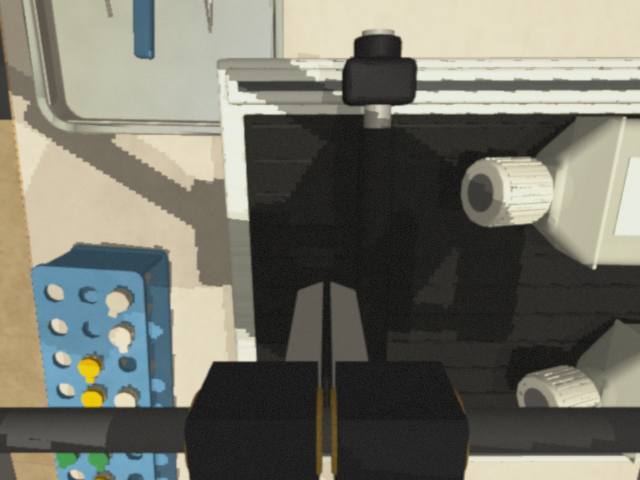

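The bar slides with the finger at about 3 N. I'll go on to just short of the end.

Request:
servo_tool(targets="0 0.015 0 0 0 0 0; 0 0.03 0 0 0 0 0; 0 0.045 0 0 0 0 0; 0 0.06 0 0 0 0 0; 0 0.075 0 0 0 0 0; 0 0.09 0 0 0 0 0; 0 0.105 0 0 0 0 0; 0 0.12 0 0 0 0 0; 0 0.135 0 0 0 0 0; 0 0.15 0 0 0 0 0; 0 0.165 0 0 0 0 0; 0 0.18 0 0 0 0 0")

```text
time: 14.38
tool_pos: [0.481, -0.1493, 0.0813]
ee_rot: [-3.141, 0.0, 0.125]
wrist_force: [-4.0, -0.5, 0.4]
width: 0.0001
```

```bash
python3 - <<'E'
from h import *
o=get_obs();print(o['tool_pos'],o['ee_rot'],o['wrist_force'])
L=[]
for n in ('scene','side'):
    s=vision.snapshot(n);p=proj(s,[.56,-.14,.1]).astype(int);a=s['image'][p[1]-50:p[1]+50,p[0]-65:p[0]+65,::-1];L.append(cv2.resize(a,None,fx=3,fy=3,interpolation=cv2.INTER_CUBIC))
cv2.imwrite('pics/b14.png',np.hstack(L))
s=vision.snapshot('wrist');cv2.imwrite('pics/w14.png',s['image'][:,:,::-1])
E
```

```text
[ 0.48097768 -0.14931255  0.08131889] [-3.14116369e+00  3.60238174e-04  1.24566758e-01] [-4.03324959 -0.51068611  0.40586295]
```

View pics/b14.png

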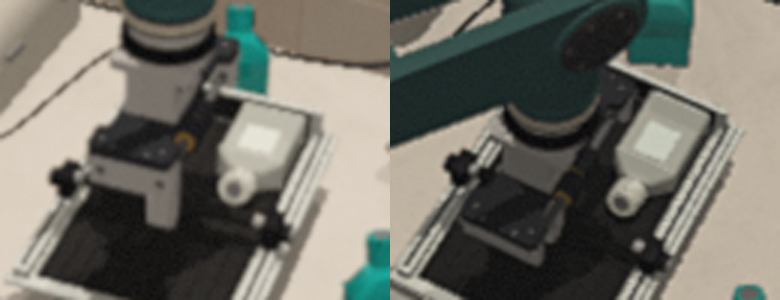

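View pics/w14.png

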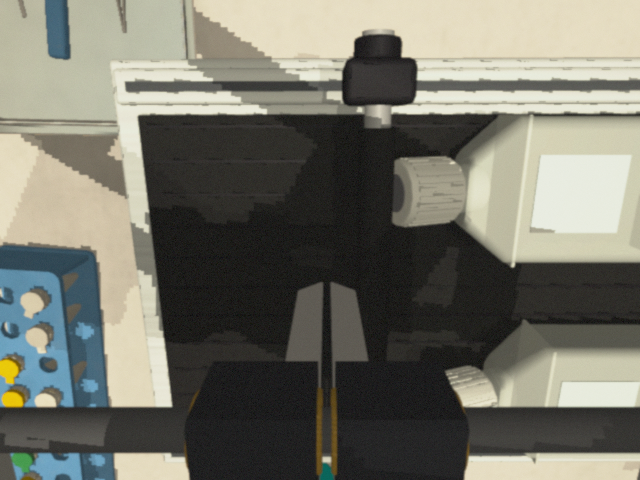

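The bar has reached the flask's cap (column about 390) and the flask is still in line. I'll push on in smaller steps.

Request:
servo_tool(targets="0 0.01 0 0 0 0 0; 0 0.02 0 0 0 0 0; 0 0.03 0 0 0 0 0; 0 0.04 0 0 0 0 0; 0 0.05 0 0 0 0 0; 0 0.06 0 0 0 0 0; 0 0.07 0 0 0 0 0; 0 0.08 0 0 0 0 0; 0 0.09 0 0 0 0 0; 0 0.1 0 0 0 0 0")

```text
time: 15.37
tool_pos: [0.5056, -0.1462, 0.0813]
ee_rot: [-3.141, 0.001, 0.125]
wrist_force: [-4.8, 0.7, 0.5]
width: 0.0004
```

```bash
python3 - <<'E'
from h import *
o=get_obs();print(o['tool_pos'],o['ee_rot'],o['wrist_force'])
s=vision.snapshot('wrist');cv2.imwrite('pics/w15.png',s['image'][:,:,::-1])
E
```

```text
[ 0.50561525 -0.1461823   0.08131196] [-3.14113581e+00  5.28757532e-04  1.24635803e-01] [-4.82048871  0.65753214  0.4609189 ]
```

View pics/w15.png

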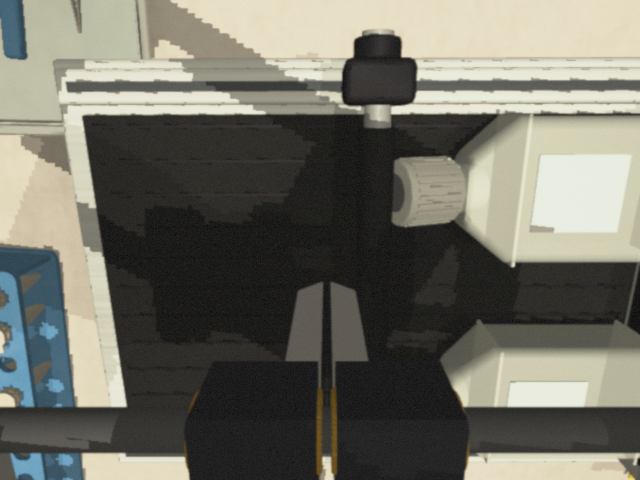

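The flask slides in line with the bar at 4.8 N. From here I go in small bites and watch the force.

Request:
servo_tool(targets="0 0.006 0 0 0 0 0; 0 0.012 0 0 0 0 0; 0 0.018 0 0 0 0 0; 0 0.024 0 0 0 0 0")

```text
time: 15.75
tool_pos: [0.5059, -0.1462, 0.0814]
ee_rot: [-3.141, 0.014, 0.124]
wrist_force: [-21.2, -0.5, 11.9]
width: 0.0003
```

Request:
servo_tool(targets="0 0.004 0 0 0 0 0; 0 0.008 0 0 0 0 0; 0 0.012 0 0 0 0 0")

```text
time: 16.0
tool_pos: [0.5059, -0.1461, 0.0814]
ee_rot: [-3.14, 0.02, 0.124]
wrist_force: [-27.5, -1.8, 15.1]
width: 0.0004
```

```bash
python3 - <<'E'
from h import *
o=get_obs();print(o['tool_pos'],o['ee_rot'],o['wrist_force'])
s=vision.snapshot('wrist');cv2.imwrite('pics/w16.png',s['image'][:,:,::-1])
E
```

```text
[ 0.50594057 -0.14611881  0.08141579] [-3.14016175  0.02025485  0.12383487] [-27.46547332  -1.76544098  15.14959114]
```

View pics/w16.png

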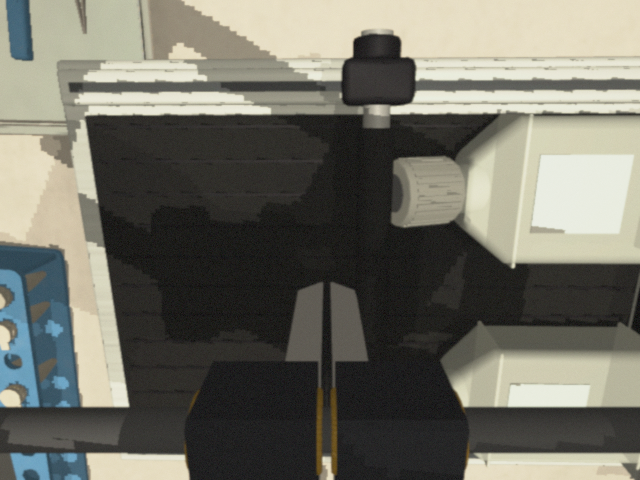

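The force rose to 27 N with no further motion, so the flask is home. I'll back off and lift clear to look.

Request:
servo_tool(targets="0 -0.02 0 0 0 0 0; 0 -0.04 0 0 0 0 0; 0 -0.06 0 0 0 0 0; 0 -0.09 0 0 0 0 0; 0 -0.09 0 0 0 0 0; 0 -0.09 0 -0.15 0 0 0; 0 -0.09 0 -0.3 0 0 0; 0 -0.09 0.1 -0.45 0 0 0; 0 0 0.2 -0.6 0 0 0; 0 0.1 0.3 -0.7 0 0 0; 0 0.2 0.4 -0.8 0 0 0; 0 0.2 0.4 -0.8 0 0 0")

```text
time: 17.05
tool_pos: [0.5802, -0.2413, 0.2849]
ee_rot: [3.137, -0.007, 0.123]
wrist_force: [-1.6, 1.5, 0.1]
width: 0.0007
```

Request:
servo_tool(targets="0 0 0 0 0 0 0; 0 0 0 0 0 0 0; 0 0 0 0 0 0 0")

```text
time: 17.3
tool_pos: [0.5761, -0.2376, 0.2802]
ee_rot: [-3.14, 0.001, 0.125]
wrist_force: [-0.8, 0.4, -0.8]
width: 0.0005
```

```bash
python3 - <<'E'
from h import *
import pickle
o=get_obs();print(o['tool_pos'],o['ee_rot'],o['wrist_force'],o['qvel'].round(3))
s=vision.snapshot('wrist');cv2.imwrite('pics/w17.png',s['image'][:,:,::-1]);pickle.dump((o,s),open('w17.pkl','wb'))
E
```

```text
[ 0.57607277 -0.2376048   0.28019891] [-3.14012769e+00  1.44721959e-03  1.25016410e-01] [-0.76598317  0.40797524 -0.77934845] [ 0.002 -0.016  0.024 -0.001  0.002 -0.   ]
```

View pics/w17.png

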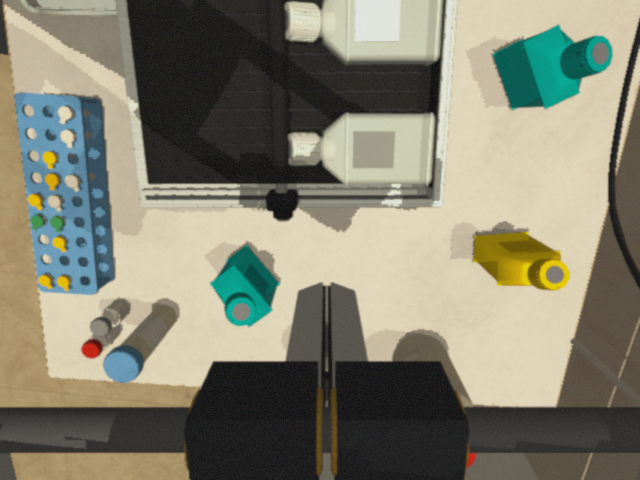

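The bar is against the flask's cap (290,20) and close to the lying flask's cap (300,148). I'll move back to the earlier viewpoint to measure.

Request:
servo_tool(targets="0 -0.05 -0.1 -0.05 0 0 0; 0 -0.1 -0.2 -0.1 0 0 0; 0 -0.1 -0.25 -0.2 0 0 0; 0 -0.1 -0.25 -0.2 0 0 0; 0 -0.1 -0.25 -0.2 0 0 0; 0 -0.1 -0.25 -0.2 0 0 0")

```text
time: 17.85
tool_pos: [0.5437, -0.1795, 0.3304]
ee_rot: [-3.142, 0.001, 0.125]
wrist_force: [-0.2, 0.0, -0.1]
width: 0.0007
```

```bash
python3 - <<'E'
from h import *
import pickle
o=get_obs();print(o['tool_pos'],o['ee_rot'],o['wrist_force'],o['qvel'].round(3))
s=vision.snapshot('wrist');pickle.dump((o,s),open('w18.pkl','wb'));a=s['image'][:,:,::-1]
cv2.imwrite('pics/w18.png',a);cv2.imwrite('pics/w18a.png',cv2.resize(a[20:260,130:490],None,fx=2.2,fy=2.2,interpolation=cv2.INTER_CUBIC))
E
```

```text
[ 0.54373108 -0.17952481  0.3303518 ] [-3.14159200e+00  6.46908778e-04  1.24599979e-01] [-0.23521993  0.033949   -0.14418105] [-0.013  0.027  0.01   0.     0.005  0.001]
```

View pics/w18a.png

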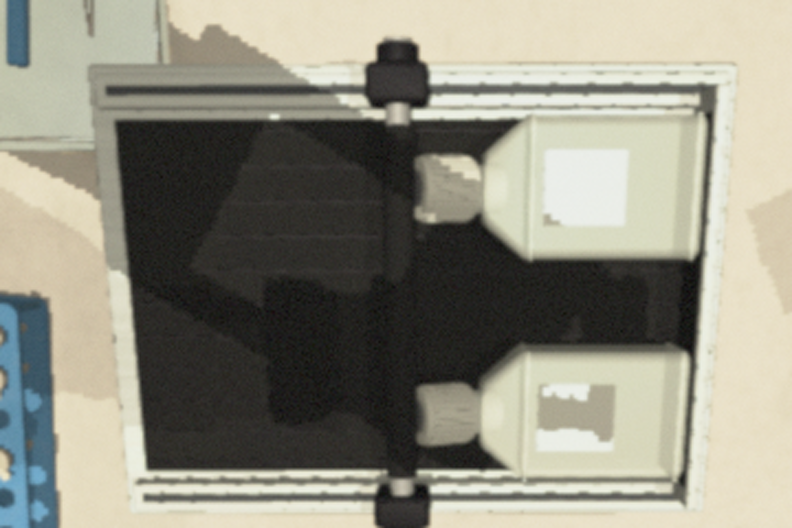

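```bash
python3 - <<'E'
import cv2
a=cv2.imread('pics/w18.png')
cv2.imwrite('pics/w18b.png',cv2.resize(a[50:250,410:480],None,fx=3,fy=3,interpolation=cv2.INTER_CUBIC))
cv2.imwrite('pics/w18c.png',cv2.resize(a[50:150,400:480],None,fx=6,fy=6,interpolation=cv2.INTER_CUBIC))
E
```

```text
(no output)
```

View pics/w18b.png

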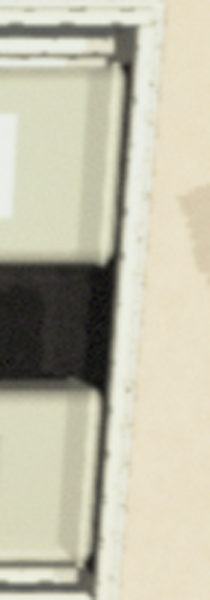

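View pics/w18c.png

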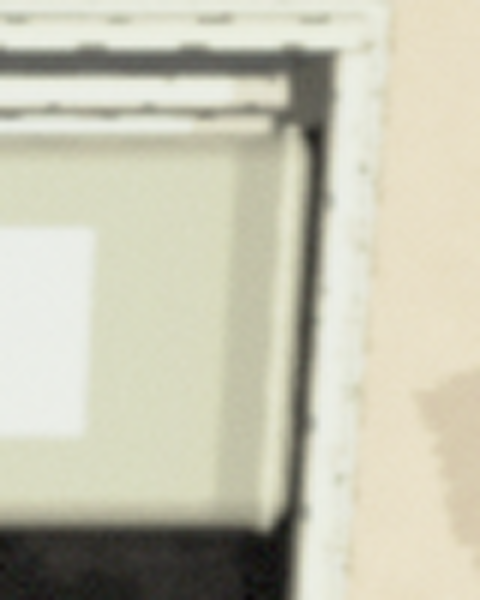

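```bash
python3 - <<'E'
from h import *
import pickle
o,s=pickle.load(open('w18.pkl','rb'))
C=lambda x,y:(400+x/6,50+y/6); B=lambda x,y:(410+x/3,50+y/3); A=lambda x,y:(130+x/2.2,20+y/2.2)
yaw=.128;R=Ro.from_euler('z',yaw).as_matrix();c=np.array([.527,-.143,0])
for n,px,z in [('footL',C(305,150),.094),('footR',C(278,520),.094),('railL',C(327,150),.1),('railR',C(301,520),.1),('lfootL',B(100,395),.094),('lfootR',B(88,560),.094),('lrailL',B(107,395),.1),('lrailR',B(97,580),.1),
  ('barL',A(399,112),.093),('barR',A(402,487),.093),('capsideL',A(414,165),.094),('lycap',A(415,415),.094),('matNL',A(115,121),.067),('matNR',A(148,470),.067)]:
    p=onz(s,px,z,o);print(n,p.round(4),(R.T@(p-c)).round(4))
E
```

```text
footL [ 0.6414 -0.052   0.094 ] [0.1251 0.0757 0.094 ]
footR [ 0.6483 -0.1059  0.094 ] [0.1251 0.0213 0.094 ]
railL [ 0.6431 -0.0523  0.1   ] [0.1268 0.0752 0.1   ]
railR [ 0.6502 -0.1053  0.1   ] [0.127  0.0216 0.1   ]
lfootL [ 0.654  -0.1479  0.094 ] [ 0.1253 -0.021   0.094 ]
lfootR [ 0.661  -0.2027  0.094 ] [ 0.1253 -0.0763  0.094 ]
lrailL [ 0.6545 -0.1469  0.1   ] [ 0.1259 -0.0201  0.1   ]
lrailR [ 0.6635 -0.2076  0.1   ] [ 0.1271 -0.0815  0.1   ]
barL [ 0.5158 -0.0641  0.093 ] [-0.001   0.0797  0.093 ]
barR [ 0.5356 -0.2237  0.093 ] [-0.0018 -0.0811  0.093 ]
capsideL [ 0.5244 -0.0839  0.094 ] [0.005  0.0589 0.094 ]
lycap [ 0.5375 -0.1893  0.094 ] [ 0.0045 -0.0472  0.094 ]
matNL [ 0.3916 -0.081   0.067 ] [-0.1264  0.0788  0.067 ]
matNR [ 0.4125 -0.2382  0.067 ] [-0.1257 -0.0798  0.067 ]
```

The foot is about 2 mm from the rail and square to it, and the bar's axis is about 8 mm from the cap's end. The robot is clear, so I'm handing in.

```bash
python3 - <<'E'
from h import *
print(robot.close_job()); o=get_obs(); print(o['time'],o['wrist_force'])
s=vision.snapshot('side');cv2.imwrite('pics/end.png',s['image'][:,:,::-1])
E
```

```text
the job is handed in; nothing more can be done
None
the job is handed in; nothing more can be done
```

I tipped the flask over its growth-face edge with the far finger and let it down on the near finger, which stayed under the cap until it was flat. I then pushed the holding bar with the shut fingers until it stopped firmly (27 N, flask home), backed off, raised the arm clear and handed in at about 18 s.

**Last checks, from the wrist picture just before handing in:**
- **Flask:** it lies flat, square to the rail, with its foot about 2 mm from it. The centre of its foot is about 48 mm left of the shaker's centre line.
- **Bar:** its axis is about 8 mm from the centre of the cap's end (limit 14 mm).
- **Lying flask:** it is flat, with its foot about 1 mm from the rail.
- **Robot:** it was clear of everything, with no force on the wrist beyond noise.

**Limits of these checks:**
- The shaker's centre came out about 3 mm differently along its length depending on which edges I used, so I judged the foot distance against the rail seen in the same picture.
- I did not measure the tube and bottle again; the arm never worked near them.
- A last picture after handing in was refused, and the hand-in reports no verdict.

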